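# Seat a driver card in the test jig and clamp it

### The job

Plug the driver card, picked up by its heat sink, into the two sockets of the open test jig. Feel for the sockets and press gently until the card is level and fully home on the socket block, never forcing it with a hard push. Only when it is fully down, let go of it, swing the jig's hinged hold-down frame shut over it and leave it closed; do not use the frame to push a card that still stands proud, and leave the other things on the bench where they are.

Things in the scene. Friction and masses are not known exactly. Their poses are not given: they have to be found in the camera images.
- jig: Test jig, fixed: black box with a tan top plate, 220 (x) x 210 (y) x 35 mm. Origin: centre of its underside, below the middle of the sockets' range; x towards the long socket, y towards the frame's hinge. Hinge cheeks at y = 70 to 102, |x| = 51 to 73 mm reach to z = 75 mm; two steel stop pillars at y = -60, x = +-42 mm to z = 62 mm.
- seat (a point): On the jig, 49 mm above its origin, in the plane of the top of the grey socket block (92 x 78 mm) on which the card's underside lies when home. The block is screwed down in slotted holes: its middle stands anywhere from 9 mm behind to 9 mm ahead of this point along jig x (not aside, not turned). Where is not reported: feel or look for it.
- gate_hinge (a point): Hinge axis of the hold-down frame, midway along it (parallel to jig x), at jig y = +85 mm, z = 68 mm. From it two arms (at jig x = +-42 mm, 12 mm wide, 10 mm thick) run to the cross-bar. Each carries a sprung rubber plunger, at jig y = 0 when shut, that presses lightly on the board; the plungers give, so the frame can also shut over a card that is not home.
- gate (a joint): Angle of the hold-down frame, rad: 0 = shut (level over the card, on its stop), grows as it opens, upright at 1.57, at most 2.15. The hinge is stiff and stays where it is left; moving it takes 2 to 6 N at the cross-bar, most just before it shuts.
- gate_bar (a point): Centre of the cross-bar at the frame's free end: rubber-sleeved bar 112 mm long (jig x), 16 mm wide, 12 mm thick (across the frame's plane), 145 mm from the hinge axis. Frame axes: y from the bar to the hinge, z off the frame's upper side (up when shut, to jig +y when upright). Shut: at jig y = -60, z = 68 mm.
- card_sink (a point): Centre of the card's heat sink: an aluminium finned block 24 (x) x 60 (y) x 40 mm (z) on the middle of a green board 112 (x) x 72 (y) x 3 mm, whose top is 20 mm below this point. x towards the long plug. Parts near x = +-27, y = +-27 mm stand up to 9 mm off the board. Mass 0.15 to 0.28 kg. Home, this point is 72 mm above the jig's origin; standing on the block beside the slots, 83 mm.
- long_plug (a point): Middle of the foot of the card's long plug: black, under the board, 33 mm ahead (+x) of the sink's centre and 34 mm below it; 52 mm long (y), 8 mm thick, 11 mm high, its lowest 3 mm tapering to 6 mm. Its slot in the block: 33 mm ahead of the block's middle, 54 mm long, 9.5 mm wide, 12 mm deep. A push over 30 N would harm the card.
- short_plug (a point): Middle of the foot of the short plug, 33 mm behind (-x) the sink's centre: as the long one but 40 mm long; its slot, 33 mm behind the block's middle, is 42 mm long. Brass spring contacts in the slots' inner walls resist over the last 6 mm or so of the way down, rising to 6 to 16 N in all, ease just before the stop, and hold it by friction wherever it is left.
- flux_tin: Bystander: square flux tin, amber with a whitish clear lid, 64 x 64 x 37 mm, loose. Origin: centre of its underside.
- solder_spool: Bystander: steel-grey solder spool standing upright, 52 mm across, 40 mm high, loose. Origin: centre of its underside.
- screwdriver: Bystander: screwdriver with an orange handle, 170 mm long, lying loose. Origin: below its middle.
- iron_stand: Bystander: soldering-iron stand, black round foot 100 mm across with a steel coil holder leaning over it, about 140 mm high, loose. Origin: centre of its underside.
There are look-alikes about, which are no part of the job. Leave any brown or red look-alike of the part that bears card_sink alone.

How it is judged:
On the way:
1. the card is fully home in the sockets (within 1.5 mm) and level while the frame is still open (above 0.8 rad) and off the card (z of card_sink in the frame of jig below 0.0735 m and angle between card_sink's own z axis and vertical below 0.025 rad and horizontal distance between card_sink and jig below 0.013 m and value of joint gate above 0.8 rad and contact force between gate and card below 0.2 N), for 0.2 s.
At the end, for the whole second after the job is handed in: The card is home in the sockets: its heat sink's centre at most 73.5 mm above the jig's origin (1.5 mm of play) and within 13 mm of it sideways, level within 0.025 rad, at rest and released; the hold-down frame is shut (below 0.035 rad) and at rest, its plungers pressing on the board (z of card_sink in the frame of jig below 0.0735 m and angle between card_sink's own z axis and vertical below 0.025 rad and horizontal distance between card_sink and jig below 0.013 m and value of joint gate below 0.035 rad and contact force between gate and card above 0.8 N and linear speed of card below 0.01 m/s and velocity of joint gate below 0.02 rad/s); the robot touches nothing.
It fails at once if the card is forced: its contact forces with the jig, the spring contacts' grip of some 20 N included, add up to over 60 N (contact force between card and jig above 60 N).
It fails at once if the hold-down frame presses (over 1 N) on a card that stands more than 2 mm proud (contact force between gate and card above 1 N and z of card_sink in the frame of jig above 0.074 m).
It fails at once if a bystander (flux tin, solder spool, screwdriver or iron stand) is moved more than 15 mm (distance of any of flux_tin, solder_spool, screwdriver, iron_stand from where it was at the start of the episode above 0.015 m).
It also fails if it takes over 72 s, if anything falls off the work surface, if the arm or the gripper's body presses on something with over 40 N, if the wrist force passes 120 N, or if a joint passes its speed limit or range.

### The arm

A 7-joint arm with a two-finger parallel gripper is mounted at the origin on the work surface. World frame = base frame: x ahead of the robot, y to its left, z up, the work surface at z = 0. Lengths are in m, angles in rad, forces in N, time in s.
With the tool pointing down it reaches from about 0.425 to 0.875 m from the base axis. Payload 8.4 kg.
Tool frame: the origin (TCP) lies between the finger pads; the fingertips stand 14 mm ahead of it and the grasp point (between the pads) lies 5 mm behind it; y points along the fingers, z is the direction in which the jaws open and shut, and the axes are right-handed (so a half turn about y gives the same grasp; the last joint's range is limited). The gripper opens to 85 mm and grips with 20 to 120 N. Pads are 22 mm wide; open, the fingers measure 114 mm over their backs; the gripper's body (76 mm by 85 mm) begins 54 mm behind the grasp point. The pads swing forward as they close: fully open they stand 13 mm farther back than shut.
Start: joints at [1.178, 0.333, 0.04, 1.465, -0.013, 1.343, -0.059], TCP at [0.188, -0.622, 0.245] pointing down, gripper open.
Joint ranges: [-2.58, 2.58], [-0.38, 2.09], [-1.3, 1.39], [0.25, 2.4], [-1.5, 4.64], [0.08, 2.09], [-2.65, 2.65]. Speed limits (rad/s): [2.22, 2.22, 2.79, 2.79, 3.14, 3.14, 3.14].

### API

Orientations are given as [roll, pitch, yaw] about the fixed x, y, z axes, in that order (R = Rz(yaw) Ry(pitch) Rx(roll)).
In Python, from workcell import ctrl, eyes gives the robot as it stands.
- The arm moves only by the tool servo_tool, never from a script. Its argument "steps" is a list of rows, each a list of 5 numbers: the finger opening in mm, from 0 to 85.4, then the shift along the tool's x, y, z normalised to -1 to 1, where 1 is 0.3 m, then the turn about the tool's y normalised to -1 to 1, where 1 is 120 degrees. In form: [[grip, tx, ty, tz, spin], ...]. A call has 1 to 10 rows; each row is the pose to reach, as a shift and turn from the pose measured when the call began, along the tool's axes at that moment; what a row does not reach only later rows make up. A row lasts 1/8 s, in which the tool goes at most 62.5 mm and 10.7 degrees, less where a joint would pass 70% of its speed; a pose out of reach is approached as far as the arm can. A call with a number of a shift or a turn outside -1 to 1 is refused whole. A call with a gripper value outside its range is refused whole. The fingers move at their own pace and stop on an object; "newtons" is the grip in N (left out, the last holds). Time passes only in rows, so rows that repeat a pose let the fingers close. It gives the time, the measured TCP pose, the force and the opening at its end, in the units of the state.
- ctrl.sense(): the state, without advancing time (a new reading comes with each control period).
- eyes.camera(name): name is "scene" or "side" or "wrist"; returns a dict with "frame" (384x512x3 uint8, red, green, blue), "vertical_fov" (degrees; the focal length in pixels is half the picture's height over the tangent of half this angle, whatever the lens; pixels are square), "cx", "cy" (the principal point, pixels), "D" ([k1, k2, p1, p2, k3] as OpenCV has them; the pictures are not rectified), "rvec" (rotation vector, rad) and "tvec" (3), from world to camera coordinates, as OpenCV has them. Camera axes: x right, y down, z forward; pixel columns grow to the right and rows downward; lengths in m; the calibration is good to about 2 mm. A picture is of the moment at which its call begins. There is no depth.
- ctrl.close_job(): hands the job in, once; it reports no verdict.
The state is a dict: "time_s": time; "joint_pos": joint angles; "joint_vel": joint speeds; "joint_torque": joint torques, N m; "tool_pos": TCP position; "tcp_rot": TCP orientation; "ft_force": force on the tool from outside, world axes, zero at the start; "torque": the same for the moment, N m; "opening": opening from 0.0 (shut) to 1.0 (fully open).
Only numpy, scipy, OpenCV 4.12 (cv2) and the standard library are available. Lean on these libraries where they do the work, as an engineer would, in place of code of your own. Each camera call takes 0.05 s, during which the arm holds its last target. There are 200 camera calls.

## Working session

There is one attempt and no reset: what is moved stays moved. The work goes in short steps, Python scripts to look and compute and a tool call to move; the robot and the scene stay as the last step left them, time stands still between calls to the robot, and variables do not carry over. Pictures are saved under pics/ and viewed, about 8 in all and at most 12, crops included, and the job is handed in when it is done.

Besides the shell and the picture viewer there is one more tool, called by a JSON object that holds its "fn" and its "kwargs". servo_tool: Moves the arm, as the interface text tells. Scaled input: -1 to 1 covers 0.3 m each way for a shift and 120 degrees each way for a turn. Its arguments: {"type":"object","properties":{"steps":{"type":"array","items":{"type":"array","items":{"type":"number"}}},"newtons":{"type":"number"}},"required":["steps"]}

```bash
mkdir -p pics; ls; python3 - <<'E'
from workcell import ctrl, eyes
import cv2, numpy as np
print(ctrl.sense())
ims=[]
for n in ("scene","side","wrist"):
    c=eyes.camera(n); 
    cv2.imwrite(f"pics/{n}0.png",c["frame"][:,:,::-1])
    np.save(f"pics/{n}0.npy",c,allow_pickle=True)
    print(n,{k:v for k,v in c.items() if k!="frame"})
E
```

```text
pics
{'time_s': 0.0, 'joint_pos': array([ 1.17784022,  0.33392287,  0.0399045 ,  1.46630236, -0.01341801,
        1.34328101, -0.05848009]), 'joint_vel': array([ 0.00010033, -0.00066071, -0.00014129,  0.00047941,  0.00060542,
        0.00069988,  0.00091322]), 'joint_torque': array([ 7.87632653e-04, -6.58546829e+01,  1.36622362e+00, -4.05560803e+01,
        1.68742362e-02,  1.23174879e-02, -8.72707773e-06]), 'tool_pos': array([ 0.18804046, -0.62174534,  0.24439871]), 'tcp_rot': array([-1.57244013e+00, -1.04727717e-04, -2.84786727e+00]), 'ft_force': array([ 0.07266491, -0.78292215, -0.10314022]), 'torque': array([ 0.05668862, -0.01695986, -0.00714561]), 'opening': 1.0034701407479139}
scene {'vertical_fov': 44.39950397127533, 'cx': 257.94933704088936, 'cy': 189.03453014998493, 'D': array([-0.06603361,  0.        ,  0.        ,  0.        ,  0.        ]), 'rvec': array([ 1.20557626,  2.11004551, -1.09640908]), 'tvec': array([ 0.37905304, -0.19593093,  1.63709167])}
side {'vertical_fov': 57.68122134101469, 'cx': 258.33431621788884, 'cy': 191.6664765844715, 'D': array([-0.09677382,  0.        ,  0.        ,  0.        ,  0.        ]), 'rvec': array([ 0.46329934, -2.53664176,  1.46628465]), 'tvec': array([0.50072989, 0.20523308, 0.62797704])}
wrist {'vertical_fov': 67.51190853890822, 'cx': 255.57378939318264, 'cy': 190.85696266296154, 'D': array([-0.02201667,  0.        ,  0.        ,  0.        ,  0.        ]), 'rvec': array([-2.31449582,  1.71587584,  0.26949983]), 'tvec': array([-0.65000527, -0.04011812,  0.37990901])}
```

View pics/scene0.png

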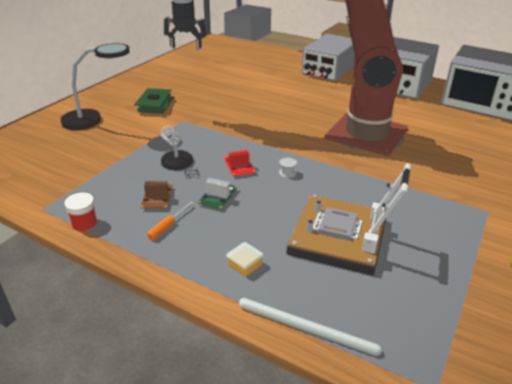

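View pics/side0.png

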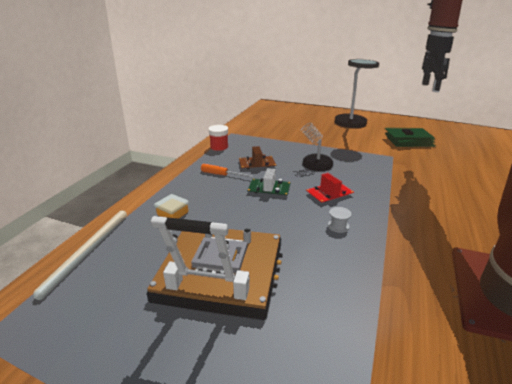

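```bash
cat > h.py <<'E'
import numpy as np, cv2
def K(c):
    f=c["frame"].shape[0]/2/np.tan(np.radians(c["vertical_fov"])/2)
    return np.array([[f,0,c["cx"]],[0,f,c["cy"]],[0,0,1]])
def load(n): return np.load(f"pics/{n}.npy",allow_pickle=True).item()
def proj(c,P): return cv2.projectPoints(np.float64(P).reshape(-1,3),c["rvec"],c["tvec"],K(c),c["D"])[0][:,0]
def ray(c,uv):
    n=cv2.undistortPoints(np.float64(uv).reshape(-1,1,2),K(c),c["D"])[:,0]
    R=cv2.Rodrigues(c["rvec"])[0]; o=-R.T@c["tvec"]
    return o,np.c_[n,np.ones(len(n))]@R
def onz(c,uv,z):
    o,d=ray(c,uv); return o+d*((z-o[2])/d[:,2])[:,None]
def crop(c,x0,y0,w,h,W=400,H=300):
    m=cv2.resize(c["frame"][y0:y0+h,x0:x0+w,::-1],(W,H),interpolation=cv2.INTER_CUBIC)
    return m
def snap(name,tag):
    from workcell import eyes
    c=eyes.camera(name); np.save(f"pics/{tag}.npy",c,allow_pickle=True)
    cv2.imwrite(f"pics/{tag}.png",c["frame"][:,:,::-1]); return c
E
python3 - <<'E'
from h import *
a,b=load("scene0"),load("side0")
m=np.vstack([np.hstack([crop(a,280,160,140,105),crop(b,145,205,148,111)]),np.hstack([crop(a,190,172,56,42),crop(b,240,164,56,42)])])
cv2.imwrite("pics/comp.png",m)
E
```

```text
(no output)
```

View pics/comp.png

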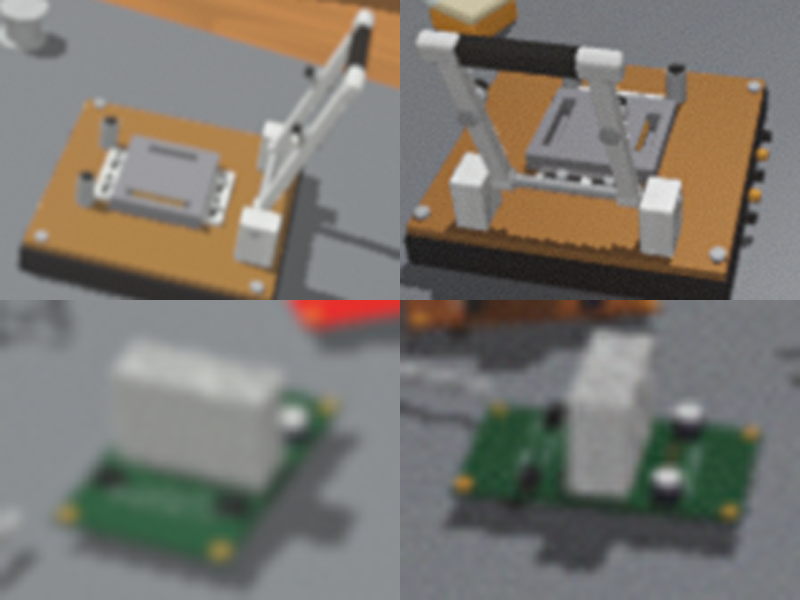

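```bash
python3 - <<'E'
from h import *
from scipy.optimize import least_squares
a,b=load("scene0"),load("side0")
for c,n in((a,"scene"),(b,"side")):
    R=cv2.Rodrigues(c["rvec"])[0]; print(n,"campos",(-R.T@c["tvec"]).round(3))
sc=lambda L,x0,y0,s,du=0,dv=0:np.array([[x0+(u-du)/s-.35,y0+(v-dv)/s-.35] for u,v in L])
# jig
ja=sc([(98,102),(41,236),(257,286)],280,160,2.857); jb=sc([(753,86),(717,253),(421,212)],145,205,2.703,400)
Sa=np.array([[-1,-1],[1,-1],[1,1]]);Sb=np.array([[-1,-1],[-1,1],[1,1]])
def T(p,L): 
    c,s=np.cos(p[2]),np.sin(p[2]); L=np.float64(L)
    return np.c_[p[0]+c*L[:,0]-s*L[:,1],p[1]+s*L[:,0]+c*L[:,1],L[:,2]]
def f(p):
    P=lambda S:T(p,np.c_[S*[p[3],p[4]],np.full(3,.036)])
    return np.r_[(proj(a,P(Sa))-ja).ravel(),(proj(b,P(Sb))-jb).ravel()]
g=onz(a,ja,.036); print(g.round(3))
m=(g[0]+g[2])/2; d=g[1]-g[0]
r=least_squares(f,[m[0],m[1],np.arctan2(d[1],d[0]),.1,.095],x_scale=[.1,.1,.1,.01,.01]);print("jig",r.x.round(4),"res",r.fun.round(2))
jig=r.x
# card
ca=sc([(67,513),(220,550),(328,405)],190,172,7.143,0,300);cb=sc([(498,408),(463,482),(730,510),(750,432)],240,164,7.143,400,300)
print(onz(a,ca,.014).round(4),"\n",onz(b,cb,.014).round(4))
# sink top corners scene, z=.054
ta=sc([(128,343),(282,372),(265,388),(112,362)],190,172,7.143,0,300); print("sinktop a",onz(a,ta,.054).round(4))
tb=sc([(592,337),(655,337),(640,400),(570,403)],240,164,7.143,400,300); print("sinktop b",onz(b,tb,.054).round(4))
# gate bar ends
ga=sc([(364,18),(357,80)],280,160,2.857); gb=sc([(600,60),(437,42)],145,205,2.703,400)
def fg(q):
    P=[[x,.085-.145*np.cos(q[0]),.068+.145*np.sin(q[0])] for x in(-.05,.05)]
    W=T(jig,P); return np.r_[(proj(a,W)-ga).ravel(),(proj(b,W)-gb).ravel()]
r=least_squares(fg,[1.8]);print("gate",r.x,r.fun.round(1))
# other things
for n,c,uv in (("mug",a,(288,175)),("stand",a,(176,160)),("tin",a,(245,265)),("red",a,(240,170)),("brown",a,(157,203)),("drv",a,[(150,236),(192,206)]),("cup",a,(82,225))): print(n,onz(c,uv,0).round(3))
E
```

```text
scene campos [1.454 0.398 0.767]
side campos [0.316 0.59  0.49 ]
[[0.486 0.018 0.036]
 [0.684 0.057 0.036]
 [0.65  0.231 0.036]]
jig [0.5705 0.1252 0.1904 0.0999 0.0886] res [ 0.04  0.68 -0.21  0.23 -0.28  0.31  0.04  0.    0.16  0.29  0.35  0.16]
[[ 0.644  -0.2484  0.014 ]
 [ 0.6335 -0.1858  0.014 ]
 [ 0.5319 -0.2026  0.014 ]] 
 [[ 0.6433 -0.2478  0.014 ]
 [ 0.6337 -0.1859  0.014 ]
 [ 0.531  -0.2022  0.014 ]
 [ 0.5414 -0.2649  0.014 ]]
sinktop a [[ 0.585  -0.2595  0.054 ]
 [ 0.5712 -0.1977  0.054 ]
 [ 0.5836 -0.1973  0.054 ]
 [ 0.599  -0.2571  0.054 ]]
sinktop b [[ 0.6029 -0.2466  0.054 ]
 [ 0.5796 -0.2555  0.054 ]
 [ 0.5682 -0.2025  0.054 ]
 [ 0.592  -0.1908  0.054 ]]
gate [1.8669389] [-0.4  0.1 -1.7  1.9  4.4  0.8 -2.9  0.1]
mug [[ 0.383 -0.112  0.   ]]
stand [[ 0.488 -0.452  0.   ]]
tin [[ 0.777 -0.022  0.   ]]
red [[ 0.434 -0.249  0.   ]]
brown [[ 0.694 -0.355  0.   ]]
drv [[ 0.811 -0.279  0.   ]
 [ 0.656 -0.264  0.   ]]
cup [[ 0.869 -0.459  0.   ]]
```

{"fn": "servo_tool", "kwargs": {"steps": [[85, -0.9, 0, -0.48, -0.35], [85, -0.9, 0, -0.48, -0.6], [85, -0.9, 0, -0.48, -0.687], [85, -0.9, 0, -0.48, -0.687], [85, -0.9, 0, -0.48, -0.687], [85, -0.9, 0, -0.48, -0.687]]}}

```text
time_s: 0.9
tool_pos: [0.4089, -0.4011, 0.2448]
tcp_rot: [-1.57, 0.003, -1.708]
ft_force: [-0.2, -0.8, -0.1]
opening: 0.997
```

```bash
cat >> h.py <<'E'
from scipy.spatial.transform import Rotation as Ro
def state():
    from workcell import ctrl
    s=ctrl.sense(); R=Ro.from_euler("xyz",s["tcp_rot"]).as_matrix()
    return s,R
def show():
    s,R=state(); print("t",round(s["time_s"],2),"tcp",s["tool_pos"].round(4),"zang",round(np.arctan2(R[1,2],R[0,2]),4),"tilt",(R[:,1]+[0,0,1]).round(4),"F",s["ft_force"].round(2),"M",s["torque"].round(2),"open",round(s["opening"]*85,1),"q",s["joint_pos"].round(2))
    return s,R
def go(P,zang):
    s,R=show(); d=R.T@(np.array(P)-s["tool_pos"])/.3
    a=np.arctan2(R[1,2],R[0,2]); e=(zang-a+np.pi)%(2*np.pi)-np.pi
    print("move",d.round(4),"spin",round(-np.degrees(e)/120,4))
E
python3 -c "
from h import *
go([.587,-.225,.245],.162)
R=cv2.Rodrigues((c:=snap('wrist','w1'))['rvec'])[0]; print((-R.T@c['tvec']).round(3),R[2].round(3))"
```

```text
t 0.9 tcp [ 0.4089 -0.4011  0.2448] zang -0.1374 tilt [0.0011 0.0025 0.    ] F [-0.17 -0.8  -0.06] M [-0.11  0.05  0.03] open 84.7 q [ 0.93  0.19 -0.27  1.65  0.05  1.31  0.52]
move [-0.6627  0.0015  0.5075] spin -0.143
[ 0.42  -0.324  0.374] [-0.04  -0.3   -0.953]
```

{"fn": "servo_tool", "kwargs": {"steps": [[85, -0.66, 0.1, 0.507, -0.143], [85, -0.66, 0.1, 0.507, -0.143], [85, -0.66, 0.1, 0.507, -0.143], [85, -0.66, 0.1, 0.507, -0.143], [85, -0.66, 0.1, 0.507, -0.143], [85, -0.66, 0.1, 0.507, -0.143]]}}

```text
time_s: 1.7
tool_pos: [0.5832, -0.2276, 0.2144]
tcp_rot: [-1.572, 0.002, -1.405]
ft_force: [-0.1, -0.9, 0.9]
opening: 0.996
```

```bash
python3 -c "
from h import *
go([.587,-.225,.1],.162)
c=snap('wrist','w2'); b=load('side0')
m=crop(b,240,164,56,42,400,300); m=np.clip((m.astype(float)-10)*4,0,255).astype(np.uint8)
w=cv2.resize(c['frame'][:,:,::-1],(800,600))
w[300:,:400]=m
for p in proj(c,[[.587,-.225,.054],[.587,-.225,.014]])*[800/512,600/384]: cv2.circle(w,tuple(int(v) for v in p),3,(255,0,255),-1)
cv2.imwrite('pics/w2c.png',w)"
```

```text
t 1.7 tcp [ 0.5832 -0.2276  0.2144] zang 0.1661 tilt [-0.0012  0.0015  0.    ] F [-0.06 -0.88  0.91] M [-0.04  0.   -0.01] open 84.6 q [ 0.64  0.34 -0.43  1.55  0.14  1.29  0.36]
move [-0.0057  0.3813  0.0143] spin 0.0019
```

View pics/w2c.png

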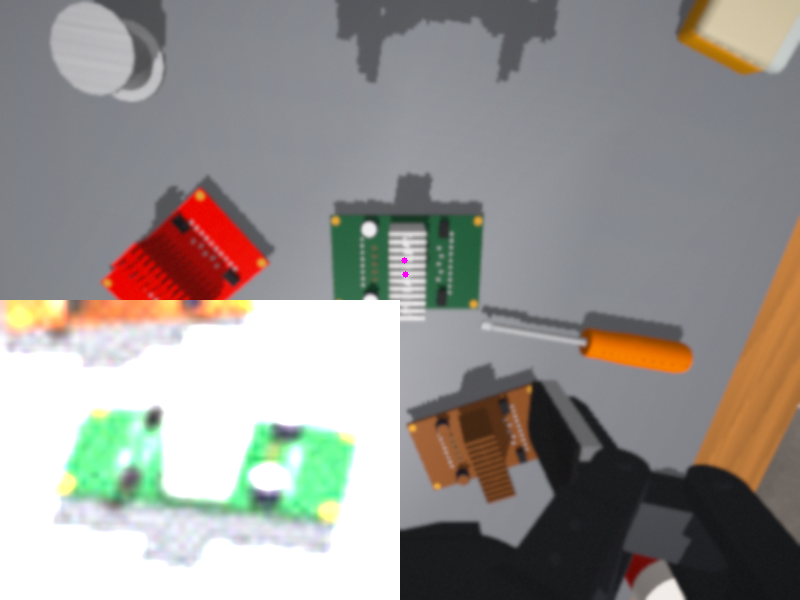

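```bash
python3 -c "
from h import *
c=load('w2')
cv2.imwrite('pics/z.png',crop(c,204,130,112,84,800,600))"
```

```text
(no output)
```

View pics/z.png

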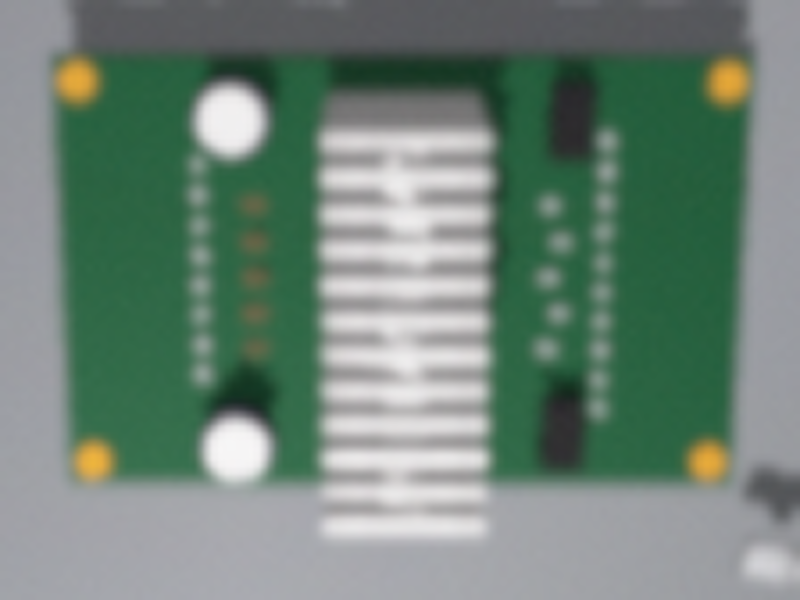

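```bash
python3 -c "
from h import *
c=load('w2')
L=np.array([(78,82),(727,82),(708,462),(93,462)])/7.143+[204-.43,130-.43]
P=onz(c,L,.014);print(P.round(4),P.mean(0).round(4))
for i,j in((0,1),(3,2)): d=P[j]-P[i];print(np.arctan2(d[1],d[0]).round(4))
d=P[0]-P[3];print(np.arctan2(-d[0],d[1]))
T=np.array([(318,130),(496,130),(488,537),(320,537)])/7.143+[204-.43,130-.43]
P=onz(c,T,.054);print(P.round(4),P.mean(0).round(4))
go([.587,-.225,.048],.161)
"
```

```text
[[ 0.5318 -0.2038  0.014 ]
 [ 0.634  -0.1865  0.014 ]
 [ 0.6448 -0.2496  0.014 ]
 [ 0.5422 -0.2669  0.014 ]] [ 0.5882 -0.2267  0.014 ]
0.1671
0.1671
0.16366559079156234
[[ 0.5708 -0.1985  0.054 ]
 [ 0.5956 -0.1943  0.054 ]
 [ 0.6057 -0.2547  0.054 ]
 [ 0.5808 -0.2589  0.054 ]] [ 0.5882 -0.2266  0.054 ]
t 1.75 tcp [ 0.5827 -0.2287  0.2147] zang 0.1647 tilt [-0.001   0.0009  0.    ] F [-1.    0.3  -0.07] M [-0.04 -0.04 -0.05] open 84.7 q [ 0.64  0.34 -0.43  1.55  0.14  1.29  0.36]
move [-0.0092  0.5555  0.0167] spin 0.0018
```

{"fn": "servo_tool", "kwargs": {"newtons": 60, "steps": [[60, -0.006, 0.2, 0.017, 0], [60, -0.006, 0.38, 0.017, 0], [60, -0.006, 0.5, 0.017, 0], [60, -0.006, 0.57, 0.017, 0], [60, -0.006, 0.576, 0.017, 0], [60, -0.006, 0.576, 0.017, 0]]}}

```text
time_s: 2.5
tool_pos: [0.588, -0.2267, 0.0434]
tcp_rot: [-1.57, -0.0, -1.407]
ft_force: [-0.4, -1.1, 0.2]
opening: 0.7
```

```bash
python3 -c "
from h import *
go([.5875,-.226,.042],.165)"
```

```text
t 2.5 tcp [ 0.588  -0.2267  0.0434] zang 0.1638 tilt [0.0009 0.     0.    ] F [-0.39 -1.08  0.18] M [-0.   -0.05 -0.03] open 59.5 q [ 0.61  0.5  -0.4   1.7   0.23  0.98  0.29]
move [-0.0024  0.0047 -0.0014] spin -0.0006
```

{"fn": "servo_tool", "kwargs": {"newtons": 60, "steps": [[20, -0.002, 0.005, -0.001, 0], [15, -0.002, 0.005, -0.001, 0], [15, -0.002, 0.005, -0.001, 0], [15, -0.002, 0.005, -0.001, 0], [15, -0.002, 0.005, -0.001, 0]]}}

```text
time_s: 3.12
tool_pos: [0.5884, -0.2264, 0.0432]
tcp_rot: [-1.568, -0.001, -1.407]
ft_force: [-0.9, 0.3, 6.3]
opening: 0.272
```

{"fn": "servo_tool", "kwargs": {"steps": [[15, 0, -0.1, 0, 0], [15, 0, -0.3, 0, 0], [15, 0, -0.4, 0, 0], [15, 0, -0.4, 0, 0]]}}

```text
time_s: 3.62
tool_pos: [0.5895, -0.2266, 0.1661]
tcp_rot: [-1.564, -0.004, -1.407]
ft_force: [0.3, 0.4, -1.4]
opening: 0.271
```

```bash
python3 -c "
from h import *
go([.5705,.1252,.162],.19)
snap('side','s3');snap('wrist','w3')"
```

```text
t 3.62 tcp [ 0.5895 -0.2266  0.1661] zang 0.1639 tilt [ 0.0071 -0.0028  0.    ] F [ 0.25  0.36 -1.42] M [-0.05  0.03 -0.01] open 23.0 q [ 0.63  0.38 -0.43  1.6   0.17  1.19  0.34]
move [-1.1674  0.01    0.1287] spin -0.0125
```

{"fn": "servo_tool", "kwargs": {"steps": [[15, -0.2, -0.07, 0.03, -0.0125], [15, -0.4, -0.13, 0.06, -0.0125], [15, -0.6, -0.13, 0.1, -0.0125], [15, -0.8, -0.13, 0.13, -0.0125], [15, -0.83, -0.13, 0.14, -0.0125], [15, -0.83, -0.13, 0.14, -0.0125]]}}

```text
time_s: 4.47
tool_pos: [0.5877, 0.0267, 0.1997]
tcp_rot: [-1.572, -0.001, -1.379]
ft_force: [0.3, -1.3, -2.6]
opening: 0.271
```

```bash
python3 -c "
from h import *
go([.5705,.1252,.162],.19)
c=snap('wrist','w4')
cv2.imwrite('pics/w4c.png',cv2.resize(c['frame'][:,:,::-1],(800,600),interpolation=cv2.INTER_CUBIC))"
```

```text
t 4.47 tcp [0.5877 0.0267 0.1997] zang 0.1916 tilt [-0.0007 -0.0008  0.    ] F [ 0.3  -1.26 -2.62] M [-0.03  0.03 -0.01] open 23.0 q [ 0.35  0.29 -0.56  1.66  0.16  1.24 -0.06]
move [-0.3333  0.1254  0.0063] spin 0.0008
```

View pics/w4c.png

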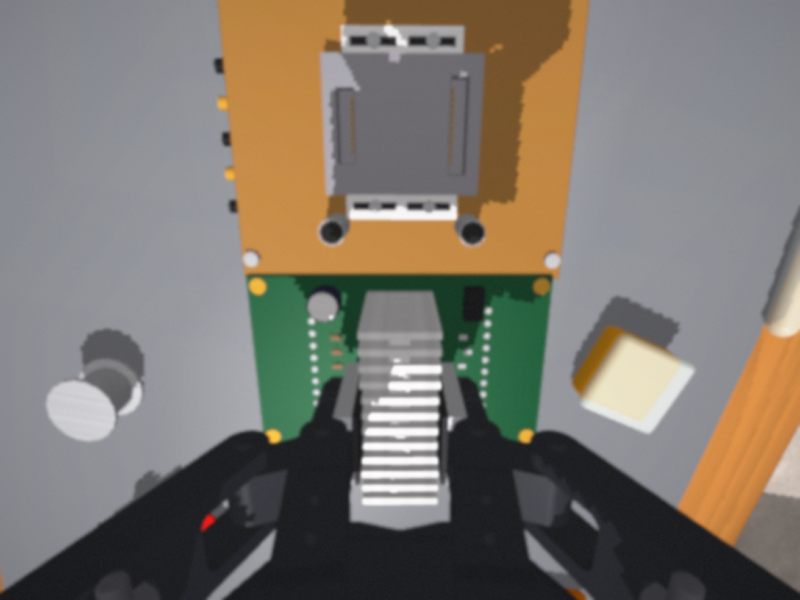

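```bash
cat > m.py <<'E'
from h import *
J=(.5705,.1252); a=.1904
def tojig(P): d=P[:,:2]-J; return np.c_[d@[np.cos(a),np.sin(a)],d@[-np.sin(a),np.cos(a)]]
E
python3 - <<'E'
from m import *
c=load("w4"); U=lambda L:np.array(L)*.64-.18
def rep(n,L,z): 
    P=onz(c,U(L),z); print(n,"jig mm",(tojig(P)*1e3).round(1).tolist(),"mean",P.mean(0).round(4)); return P
B=rep("block",[(320,53),(485,53),(478,195),(326,194)],.049)
S=rep("slots mid",[(346,89),(346,165),(460,75),(458,175)],.049)
rep("screws",[(251,259),(552,260)],.036)
rep("pillars",[(332,232),(472,233)],.062)
D=rep("card",[(258,287),(541,287),(526,437),(273,436)],.1705)
for i,j in((0,1),(3,2)): d=D[j]-D[i];print("card yaw",np.arctan2(d[1],d[0]).round(4),np.hypot(*d[:2]).round(4)); d=B[j]-B[i];print("block yaw",np.arctan2(d[1],d[0]).round(4))
for i,j in((0,3),(1,2)): d=D[i]-D[j];print("card yaw y",np.arctan2(-d[0],d[1]).round(4)); d=B[i]-B[j];print("block yaw y",np.arctan2(-d[0],d[1]).round(4))
E
```

```text
block jig mm [[-46.4, 32.1], [45.9, 32.3], [46.1, -45.7], [-46.5, -45.3]] mean [0.5715 0.1186 0.049 ]
slots mid jig mm [[-32.4, 13.5], [-33.8, -28.3], [32.4, 20.9], [33.4, -34.0]] mean [0.5717 0.1183 0.049 ]
screws jig mm [[-100.7, -88.8], [100.1, -89.1]] mean [0.587  0.0378 0.036 ]
pillars jig mm [[-41.9, -66.4], [41.5, -66.8]] mean [0.5829 0.0597 0.062 ]
card jig mm [[-53.6, -68.7], [50.3, -68.5], [50.6, -132.8], [-53.6, -132.6]] mean [0.588  0.0261 0.1705]
card yaw 0.1927 0.1039
block yaw 0.1926
card yaw 0.1882 0.1042
block yaw 0.1862
card yaw y 0.1909
block yaw y 0.1886
card yaw y 0.1947
block yaw y 0.1927
```

```bash
sed -i 's/^J=.*/J=(.5717,.1186)/' m.py; python3 - <<'E'
from m import *
from scipy.optimize import least_squares
A,b=load("scene0"),load("side0")
sc=lambda L,x0,y0,s,du=0,dv=0:np.array([[x0+(u-du)/s-.35,y0+(v-dv)/s-.35] for u,v in L])
print("scene block",(tojig(onz(A,sc([(133,135),(222,153),(108,185)],280,160,2.857),.049))*1e3).round(1))
print("side block",(tojig(onz(b,sc([(557,88),(675,97),(525,160)],145,205,2.703,400),.049))*1e3).round(1))
ga=sc([(364,18),(357,80)],280,160,2.857); gb=sc([(600,60),(437,42)],145,205,2.703,400)
R=Ro.from_euler("z",a).as_matrix()
def fg(q):
    P=[[x,.085-.145*np.cos(q[0]),.068+.145*np.sin(q[0])] for x in(-.05,.05)]
    W=np.array(P)@R.T+[*J,0]; return np.r_[(proj(A,W)-ga).ravel(),(proj(b,W)-gb).ravel()]
r=least_squares(fg,[1.8]);print("gate",r.x,r.fun.round(1))
go([.5713,.1191,.110],.190)
E
```

```text
Traceback (most recent call last):
  File "m.py", line 3, in tojig
    def tojig(P): d=P[:,:2]-J; return np.c_[d@[np.cos(a),np.sin(a)],d@[-np.sin(a),np.cos(a)]]
                                                      ^
NameError: name 'a' is not defined
```

```bash
sed -i 's/^J=.*/J=(.5717,.1186); a=.1904/' m.py; python3 - <<'E'
from m import *
from scipy.optimize import least_squares
A,b=load("scene0"),load("side0")
sc=lambda L,x0,y0,s,du=0,dv=0:np.array([[x0+(u-du)/s-.35,y0+(v-dv)/s-.35] for u,v in L])
print("scene block",(tojig(onz(A,sc([(133,135),(222,153),(108,185)],280,160,2.857),.049))*1e3).round(1))
print("side block",(tojig(onz(b,sc([(557,88),(675,97),(525,160)],145,205,2.703,400),.049))*1e3).round(1))
ga=sc([(364,18),(357,80)],280,160,2.857); gb=sc([(600,60),(437,42)],145,205,2.703,400)
R=Ro.from_euler("z",a).as_matrix()
def fg(q):
    P=[[x,.085-.145*np.cos(q[0]),.068+.145*np.sin(q[0])] for x in(-.05,.05)]
    W=np.array(P)@R.T+[*J,0]; return np.r_[(proj(A,W)-ga).ravel(),(proj(b,W)-gb).ravel()]
r=least_squares(fg,[1.8]);print("gate",r.x,r.fun.round(1))
go([.5713,.1191,.110],.190)
E
```

```text
scene block [[-45.9 -37.8]
 [-46.9  41.9]
 [ 31.  -42.4]]
side block [[ 45.6 -36.1]
 [-45.4 -41.2]
 [ 42.9  46.3]]
gate [1.90604162] [-1.1  0.7 -2.5  2.4  4.8  1.3 -2.3  0.6]
t 4.53 tcp [0.5879 0.0251 0.1998] zang 0.1894 tilt [-0.0005 -0.0014  0.    ] F [ 0.03 -0.8  -1.52] M [-0.04 -0.03 -0.04] open 23.0 q [ 0.35  0.29 -0.56  1.66  0.16  1.24 -0.06]
move [-0.3185  0.299   0.0049] spin -0.0003
```

{"fn": "servo_tool", "kwargs": {"steps": [[15, -0.16, 0.05, 0.004, 0], [15, -0.3, 0.12, 0.005, 0], [15, -0.318, 0.2, 0.005, 0], [15, -0.318, 0.27, 0.005, 0], [15, -0.318, 0.299, 0.005, 0], [15, -0.318, 0.299, 0.005, 0], [15, -0.318, 0.299, 0.005, 0]]}}

```text
time_s: 5.4
tool_pos: [0.572, 0.1184, 0.1108]
tcp_rot: [-1.57, -0.001, -1.383]
ft_force: [0.5, -0.6, -1.4]
opening: 0.269
```

```bash
python3 - <<'E'
from m import *
go([.5713,.1191,.098],.190)
c=snap("wrist","w5"); s=snap("side","s5"); A=snap("scene","a5")
px=proj(s,[[*J,.06]])[0].astype(int); pa=proj(A,[[*J,.07]])[0].astype(int); print(px,pa)
f=lambda c,p:crop(c,p[0]-50,p[1]-40,100,75)
m=np.vstack([np.hstack([crop(c,0,0,512,384),f(s,px)]),np.hstack([f(A,pa),crop(c,128,0,256,192)])]); cv2.imwrite("pics/c5.png",m)
E
```

```text
t 5.4 tcp [0.572  0.1184 0.1108] zang 0.1883 tilt [ 0.0006 -0.0012  0.    ] F [ 0.49 -0.57 -1.37] M [ 0.03 -0.    0.01] open 22.9 q [ 0.21  0.37 -0.59  1.76  0.23  1.08 -0.27]
move [-0.0027  0.0426 -0.0019] spin -0.0008
[219 246] [338 213]
```

View pics/c5.png

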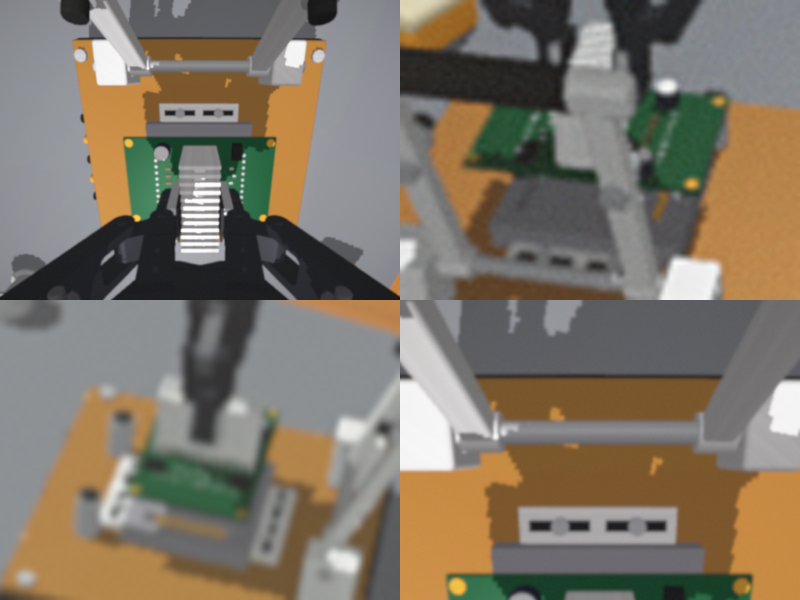

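{"fn": "servo_tool", "kwargs": {"steps": [[15, -0.002, 0.03, -0.002, 0], [15, -0.002, 0.053, -0.002, 0], [15, -0.002, 0.053, -0.002, 0], [15, -0.002, 0.053, -0.002, 0]]}}

```text
time_s: 6.05
tool_pos: [0.5711, 0.1194, 0.0948]
tcp_rot: [-1.57, -0.001, -1.382]
ft_force: [0.2, -0.5, -1.6]
opening: 0.271
```

```bash
python3 -c "
from h import *
go([.5713,.1191,.092],.190)"
```

```text
t 6.05 tcp [0.5711 0.1194 0.0948] zang 0.1891 tilt [ 0.0006 -0.0012  0.    ] F [ 0.25 -0.53 -1.63] M [0.04 0.02 0.06] open 23.0 q [ 0.2   0.39 -0.59  1.78  0.24  1.05 -0.28]
move [0.001  0.0093 0.0003] spin -0.0004
```

Now descend 4 mm in small steps: to 0.0905 (below the block-top contact at about 0.092).

{"fn": "servo_tool", "kwargs": {"steps": [[15, 0, 0.005, 0, 0], [15, 0, 0.01, 0, 0], [15, 0, 0.013, 0, 0], [15, 0, 0.013, 0, 0]]}}

```text
time_s: 6.55
tool_pos: [0.5711, 0.1194, 0.0908]
tcp_rot: [-1.571, -0.001, -1.382]
ft_force: [-0.6, -0.4, -2.0]
opening: 0.266
```

```bash
python3 -c "
from h import *
show()"
```

```text
t 6.55 tcp [0.5711 0.1194 0.0908] zang 0.1891 tilt [ 0.0005 -0.0012  0.    ] F [-0.63 -0.35 -1.99] M [-0.05  0.04 -0.  ] open 22.6 q [ 0.2   0.39 -0.58  1.78  0.25  1.04 -0.29]
```

{"fn": "servo_tool", "kwargs": {"steps": [[15, 0, 0.004, 0, 0], [15, 0, 0.007, 0, 0], [15, 0, 0.007, 0, 0]]}}

```text
time_s: 6.92
tool_pos: [0.5711, 0.1194, 0.0887]
tcp_rot: [-1.571, -0.001, -1.382]
ft_force: [-0.5, 0.0, -1.5]
opening: 0.27
```

{"fn": "servo_tool", "kwargs": {"steps": [[15, 0, 0.003, 0, 0], [15, 0, 0.005, 0, 0], [15, 0, 0.005, 0, 0]]}}

```text
time_s: 7.3
tool_pos: [0.571, 0.1193, 0.0871]
tcp_rot: [-1.571, -0.001, -1.382]
ft_force: [-0.4, -0.7, -1.1]
opening: 0.267
```

```bash
python3 -c "
from h import *
show()"
```

```text
t 7.3 tcp [0.571  0.1193 0.0871] zang 0.1892 tilt [ 0.0002 -0.0013  0.    ] F [-0.37 -0.68 -1.1 ] M [ 0.04 -0.01  0.  ] open 22.7 q [ 0.2   0.4  -0.58  1.78  0.25  1.04 -0.29]
```

{"fn": "servo_tool", "kwargs": {"steps": [[15, 0, 0.003, 0, 0], [15, 0, 0.005, 0, 0], [15, 0, 0.005, 0, 0]]}}

```text
time_s: 7.68
tool_pos: [0.5712, 0.1194, 0.086]
tcp_rot: [-1.57, -0.001, -1.382]
ft_force: [-0.8, 0.4, 4.6]
opening: 0.27
```

{"fn": "servo_tool", "kwargs": {"steps": [[15, 0, 0.003, 0, 0], [15, 0, 0.005, 0, 0], [15, 0, 0.005, 0, 0]]}}

```text
time_s: 8.05
tool_pos: [0.5714, 0.1195, 0.0848]
tcp_rot: [-1.57, -0.001, -1.382]
ft_force: [-2.4, -0.1, 5.3]
opening: 0.27
```

```bash
python3 -c "
from h import *
show()"
```

```text
t 8.05 tcp [0.5714 0.1195 0.0848] zang 0.1891 tilt [ 0.0011 -0.0012  0.    ] F [-2.38 -0.06  5.28] M [-0.1   0.55 -0.05] open 22.9 q [ 0.2   0.4  -0.58  1.78  0.25  1.03 -0.29]
```

{"fn": "servo_tool", "kwargs": {"steps": [[15, 0, 0.003, -0.001, 0], [15, 0, 0.005, -0.002, 0], [15, 0, 0.005, -0.002, 0]]}}

```text
time_s: 8.43
tool_pos: [0.5712, 0.1195, 0.0839]
tcp_rot: [-1.569, -0.002, -1.382]
ft_force: [-1.9, -0.1, 7.5]
opening: 0.266
```

{"fn": "servo_tool", "kwargs": {"steps": [[15, 0, 0.003, 0, 0], [15, 0, 0.005, 0, 0], [15, 0, 0.005, 0, 0]]}}

```text
time_s: 8.8
tool_pos: [0.5714, 0.1196, 0.083]
tcp_rot: [-1.568, -0.002, -1.382]
ft_force: [-2.7, -0.6, 8.3]
opening: 0.268
```

```bash
python3 -c "
from h import *
show()"
```

```text
t 8.8 tcp [0.5714 0.1196 0.083 ] zang 0.189 tilt [ 0.0027 -0.0012  0.    ] F [-2.73 -0.6   8.33] M [-0.22  0.73 -0.03] open 22.8 q [ 0.2   0.4  -0.58  1.79  0.26  1.03 -0.29]
```

{"fn": "servo_tool", "kwargs": {"steps": [[15, 0, 0.004, -0.001, 0], [15, 0, 0.006, -0.001, 0], [15, 0, 0.006, -0.001, 0]]}}

```text
time_s: 9.18
tool_pos: [0.5712, 0.1196, 0.0813]
tcp_rot: [-1.568, -0.002, -1.382]
ft_force: [-2.5, -1.1, 5.4]
opening: 0.267
```

{"fn": "servo_tool", "kwargs": {"steps": [[15, 0, 0.004, -0.001, 0], [15, 0, 0.006, -0.001, 0], [15, 0, 0.006, -0.001, 0]]}}

```text
time_s: 9.55
tool_pos: [0.5712, 0.1196, 0.0811]
tcp_rot: [-1.567, -0.002, -1.382]
ft_force: [-6.4, -2.9, 19.7]
opening: 0.27
```

```bash
python3 -c "
from h import *
show()"
```

```text
t 9.55 tcp [0.5712 0.1196 0.0811] zang 0.1889 tilt [ 0.0039 -0.0017  0.    ] F [-6.36 -2.92 19.66] M [-0.47  1.72  0.  ] open 22.9 q [ 0.2   0.4  -0.58  1.79  0.26  1.02 -0.29]
```

{"fn": "servo_tool", "kwargs": {"steps": [[15, 0, -0.002, 0, 0], [30, 0, -0.002, 0, 0], [50, 0, -0.002, 0, 0], [50, 0, -0.002, 0, 0]]}}

```text
time_s: 10.05
tool_pos: [0.5713, 0.1196, 0.0816]
tcp_rot: [-1.567, -0.002, -1.382]
ft_force: [-0.4, -0.2, -0.7]
opening: 0.588
```

```bash
python3 -c "
from h import *
show()"
```

```text
t 10.05 tcp [0.5713 0.1196 0.0816] zang 0.1889 tilt [ 0.0039 -0.0016  0.    ] F [-0.36 -0.18 -0.67] M [ 0.02  0.07 -0.03] open 50.0 q [ 0.2   0.4  -0.58  1.79  0.26  1.02 -0.29]
```

{"fn": "servo_tool", "kwargs": {"steps": [[50, 0, -0.1, 0, 0], [50, 0, -0.28, 0, 0], [30, 0, -0.45, 0, 0], [0, 0, -0.62, 0, 0], [0, 0, -0.73, 0, 0], [0, 0, -0.73, 0, 0]]}}

```text
time_s: 10.8
tool_pos: [0.5716, 0.1205, 0.3035]
tcp_rot: [-1.562, -0.003, -1.382]
ft_force: [0.9, 0.6, -0.5]
opening: -0.002
```

```bash
python3 - <<'E'
from m import *
show()
c=snap("wrist","w6"); s=snap("side","s6"); A=snap("scene","a6")
px=proj(s,[[*J,.08]])[0].astype(int); pa=proj(A,[[*J,.09]])[0].astype(int)
m=np.vstack([np.hstack([crop(c,0,0,512,384),crop(s,px[0]-60,px[1]-50,128,96)]),np.hstack([crop(A,pa[0]-50,pa[1]-40,120,90),crop(c,128,0,256,192)])]); cv2.imwrite("pics/c6.png",m)
E
```

```text
t 10.8 tcp [0.5716 0.1205 0.3035] zang 0.1889 tilt [ 0.0089 -0.0009  0.    ] F [ 0.9   0.56 -0.49] M [-0.04 -0.05  0.02] open -0.2 q [ 0.24  0.22 -0.62  1.52  0.13  1.43 -0.2 ]
```

View pics/c6.png

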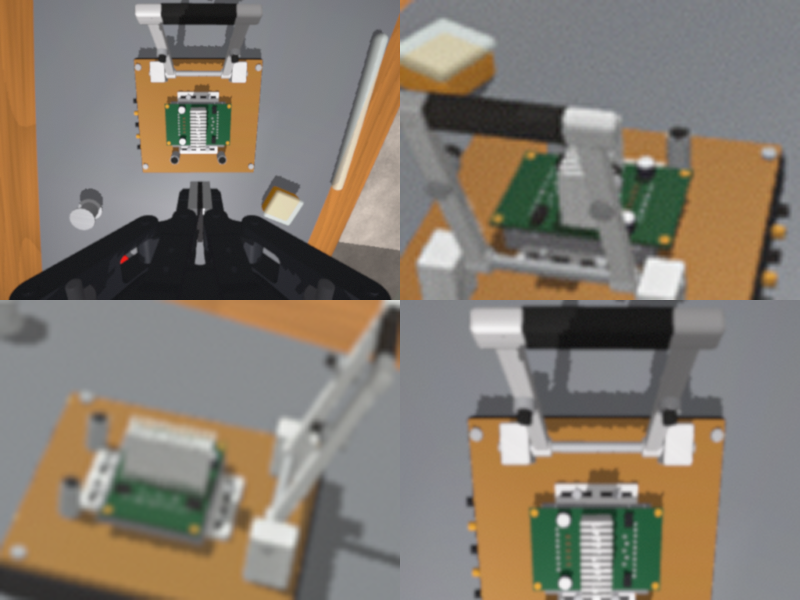

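```bash
cat >> m.py <<'E'
def W(x,y,z): return np.array([J[0]+x*np.cos(a)-y*np.sin(a),J[1]+x*np.sin(a)+y*np.cos(a),z])
def bar(th,s=0): return np.array([.085-.145*np.cos(th),.068+.145*np.sin(th)])
def tip(th,press=0):
    n=np.array([np.sin(th),np.cos(th)]); C=bar(th)+n*(.006-press); return W(0,C[0]+.011*np.sin(th),C[1]+.014)
E
python3 - <<'E'
from m import *
from scipy.optimize import minimize_scalar
c=load("w6"); uv=np.array([128+198/1.5625,28/1.5625])-.3
for n,c,uv in (("wrist",c,uv),("side",load("s6"),None)):
    if uv is None: continue
    r=minimize_scalar(lambda t:np.hypot(*(proj(c,W(0,*bar(t)))[0]-uv)),bounds=(1.4,2.15),method="bounded");print(n,r.x,r.fun, bar(r.x))
c=load("w6");R=cv2.Rodrigues(c["rvec"])[0];print("cam jig",tojig((-R.T@c["tvec"])[None]),(-R.T@c["tvec"])[2])
th=r.x
go(W(0,bar(th)[0]+.035,.300),.190)
E
```

```text
wrist 1.9148238558951247 0.9151977340488678 [0.1339058  0.20450356]
cam jig [[-0.00062679  0.07982718]] 0.43205262683113393
t 10.95 tcp [0.5701 0.1197 0.2994] zang 0.1889 tilt [ 0.0024 -0.002   0.    ] F [-0.27  0.07 -0.53] M [0.02 0.04 0.02] open 0.2 q [ 0.24  0.23 -0.62  1.53  0.13  1.43 -0.2 ]
move [-0.5584 -0.0034  0.0038] spin -0.0005
```

{"fn": "servo_tool", "kwargs": {"steps": [[0, -0.2, 0, 0.002, 0], [0, -0.4, 0, 0.004, 0], [0, -0.558, 0, 0.004, 0], [0, -0.558, 0.1, 0.004, 0], [0, -0.558, 0.25, 0.004, 0], [0, -0.558, 0.3, 0.004, 0], [0, -0.558, 0.3, 0.004, 0]]}}

```text
time_s: 11.82
tool_pos: [0.5396, 0.2837, 0.208]
tcp_rot: [-1.571, -0.003, -1.382]
ft_force: [0.4, 0.0, 1.3]
opening: -0.001
```

```bash
python3 - <<'E'
from m import *
s,R=show(); print(tojig(s["tool_pos"][None]))
for th in np.arange(1.9,-.01,-.1):
    d=R.T@(tip(th,.004)-s["tool_pos"])/.3; print(round(th,2),d.round(3), tip(th)[2].round(3))
E
```

```text
t 11.82 tcp [0.5396 0.2837 0.208 ] zang 0.1887 tilt [ 0.0001 -0.0029  0.    ] F [0.38 0.02 1.26] M [ 0.05 -0.02 -0.03] open -0.1 q [-0.01  0.35 -0.69  1.59  0.23  1.29 -0.55]
[[-0.00028558  0.16818337]]
1.9 [ 0.08  -0.035  0.001] 0.217
1.8 [ 0.125 -0.049  0.001] 0.222
1.7 [ 0.172 -0.058  0.001] 0.225
1.6 [ 0.22  -0.062  0.001] 0.227
1.5 [ 0.268 -0.062  0.001] 0.227
1.4 [ 0.317 -0.057  0.001] 0.226
1.3 [ 0.365 -0.046  0.002] 0.223
1.2 [ 0.412 -0.032  0.002] 0.219
1.1 [ 0.458 -0.012  0.002] 0.214
1.0 [0.502 0.011 0.002] 0.207
0.9 [0.544 0.039 0.002] 0.199
0.8 [0.583 0.07  0.002] 0.19
0.7 [0.619 0.105 0.002] 0.18
0.6 [0.651 0.143 0.002] 0.169
0.5 [0.68  0.184 0.002] 0.157
0.4 [0.705 0.228 0.002] 0.144
0.3 [0.725 0.273 0.002] 0.131
0.2 [0.741 0.32  0.002] 0.117
0.1 [0.753 0.367 0.002] 0.102
-0.0 [0.759 0.415 0.002] 0.088
```

{"fn": "servo_tool", "kwargs": {"steps": [[0, 0.06, -0.01, 0.001, 0], [0, 0.1, -0.02, 0.001, 0], [0, 0.14, -0.03, 0.001, 0], [0, 0.18, -0.038, 0.001, 0], [0, 0.22, -0.042, 0.001, 0], [0, 0.268, -0.044, 0.001, 0], [0, 0.317, -0.042, 0.001, 0], [0, 0.365, -0.036, 0.002, 0], [0, 0.4, -0.028, 0.002, 0], [0, 0.412, -0.026, 0.002, 0]]}}

```text
time_s: 13.08
tool_pos: [0.5634, 0.1614, 0.2157]
tcp_rot: [-1.572, -0.003, -1.383]
ft_force: [-1.3, 3.3, -0.2]
opening: -0.0
```

```bash
python3 - <<'E'
from m import *
s,R=show(); print(tojig(s["tool_pos"][None]))
snap("side","s7"); A=snap("scene","a7")
cv2.imwrite("pics/c7.png",np.hstack([crop(load("s7"),100,100,240,180),crop(A,270,100,160,120)]))
E
```

```text
t 13.07 tcp [0.5634 0.1614 0.2157] zang 0.1878 tilt [-0.0006 -0.0033  0.    ] F [-1.28  3.33 -0.17] M [ 0.62  0.23 -0.03] open -0.0 q [ 0.19  0.29 -0.65  1.64  0.18  1.28 -0.31]
[[-7.58927551e-05  4.35691909e-02]]
```

View pics/c7.png

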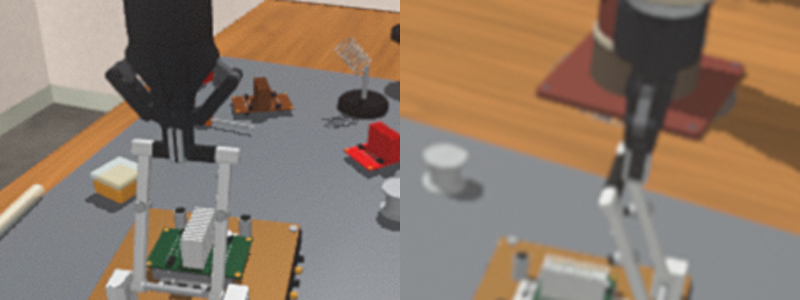

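```bash
python3 - <<'E'
from m import *
s,R=state()
for th in np.arange(1.2,-.01,-.1):
    d=R.T@(tip(th,.004)-s["tool_pos"])/.3; print(round(th,2),d.round(3))
E
```

```text
1.2 [-0.002 -0.006 -0.   ]
1.1 [ 0.043  0.013 -0.   ]
1.0 [ 0.087  0.037 -0.   ]
0.9 [0.129 0.064 0.   ]
0.8 [0.168 0.096 0.   ]
0.7 [0.204 0.131 0.   ]
0.6 [0.237 0.169 0.   ]
0.5 [0.265 0.21  0.   ]
0.4 [0.29  0.253 0.001]
0.3 [0.311 0.299 0.001]
0.2 [0.327 0.345 0.001]
0.1 [0.338 0.393 0.001]
-0.0 [0.345 0.441 0.001]
```

{"fn": "servo_tool", "kwargs": {"steps": [[0, 0.043, 0.013, 0, 0], [0, 0.087, 0.037, 0, 0], [0, 0.129, 0.064, 0, 0], [0, 0.168, 0.096, 0, 0], [0, 0.204, 0.131, 0, 0], [0, 0.237, 0.169, 0, 0], [0, 0.265, 0.21, 0, 0], [0, 0.285, 0.24, 0, 0], [0, 0.285, 0.24, 0, 0]]}}

```text
time_s: 14.3
tool_pos: [0.5792, 0.0763, 0.1434]
tcp_rot: [-1.573, -0.004, -1.384]
ft_force: [-0.3, -0.5, 0.5]
opening: 0.002
```

```bash
python3 - <<'E'
from m import *
s,R=show(); print(tojig(s["tool_pos"][None]))
snap("side","s8"); A=snap("scene","a8")
cv2.imwrite("pics/c8.png",np.hstack([crop(load("s8"),100,100,240,180),crop(A,270,120,160,120)]))
for th in np.arange(.5,-.01,-.1):
    d=R.T@(tip(th,.004)-s["tool_pos"])/.3; print(round(th,2),d.round(3))
E
```

```text
t 14.3 tcp [0.5792 0.0763 0.1434] zang 0.1871 tilt [-0.0014 -0.0044  0.    ] F [-0.34 -0.54  0.45] M [-0.03  0.04 -0.01] open 0.2 q [ 0.29  0.34 -0.6   1.73  0.21  1.14 -0.18]
[[-0.00064852 -0.04296381]]
0.5 [-0.023 -0.033  0.002]
0.4 [0.002 0.01  0.002]
0.3 [0.022 0.055 0.002]
0.2 [0.038 0.102 0.003]
0.1 [0.049 0.15  0.003]
0.0 [0.056 0.198 0.003]
```

View pics/c8.png

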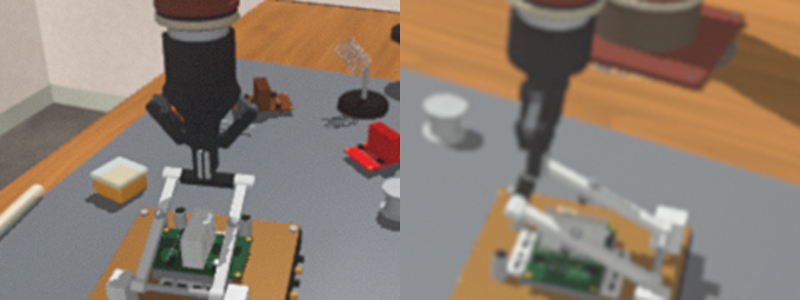

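{"fn": "servo_tool", "kwargs": {"steps": [[0, 0.012, 0.03, 0.002, 0], [0, 0.022, 0.055, 0.002, 0], [0, 0.03, 0.08, 0.002, 0], [0, 0.038, 0.102, 0.003, 0], [0, 0.044, 0.126, 0.003, 0], [0, 0.049, 0.15, 0.003, 0], [0, 0.053, 0.17, 0.003, 0], [0, 0.055, 0.182, 0.003, 0], [0, 0.055, 0.182, 0.003, 0]]}}

```text
time_s: 15.52
tool_pos: [0.5833, 0.0606, 0.0895]
tcp_rot: [-1.572, -0.004, -1.383]
ft_force: [0.6, 0.8, 0.9]
opening: -0.005
```

```bash
python3 - <<'E'
from m import *
s,R=show(); print(tojig(s["tool_pos"][None]))
E
```

```text
t 15.53 tcp [0.5833 0.0606 0.0895] zang 0.1879 tilt [-0.0006 -0.0043  0.    ] F [0.65 0.84 0.87] M [ 0.05  0.06 -0.03] open -0.5 q [ 0.29  0.4  -0.57  1.77  0.25  1.05 -0.19]
[[ 0.00044387 -0.05910766]]
```

{"fn": "servo_tool", "kwargs": {"steps": [[0, 0, 0.004, 0, 0], [0, 0, 0.007, 0, 0], [0, 0, 0.007, 0, 0], [0, 0, 0.007, 0, 0]]}}

```text
time_s: 16.02
tool_pos: [0.5835, 0.0604, 0.0881]
tcp_rot: [-1.572, -0.005, -1.383]
ft_force: [-2.4, -0.4, 8.1]
opening: -0.001
```

{"fn": "servo_tool", "kwargs": {"steps": [[0, 0, 0.004, 0, 0], [0, 0, 0.006, 0, 0], [0, 0, 0.006, 0, 0]]}}

```text
time_s: 16.4
tool_pos: [0.5836, 0.0604, 0.088]
tcp_rot: [-1.571, -0.006, -1.383]
ft_force: [-7.0, -0.6, 17.6]
opening: -0.002
```

{"fn": "servo_tool", "kwargs": {"steps": [[0, 0, -0.01, 0, 0], [0, 0, -0.04, 0, 0], [0, 0, -0.15, 0, 0], [0, 0, -0.3, 0, 0], [0, 0.1, -0.5, 0, 0], [0, 0.2, -0.6, 0, 0], [0, 0.2, -0.6, 0, 0], [0, 0.2, -0.6, 0, 0]]}}

```text
time_s: 17.4
tool_pos: [0.5943, 0.003, 0.2678]
tcp_rot: [-1.572, -0.005, -1.383]
ft_force: [-0.2, 0.9, -1.3]
opening: -0.0
```

```bash
python3 - <<'E'
from m import *
s,R=show()
S=snap("side","s9"); A=snap("scene","a9"); c=snap("wrist","w9")
L=[W(x,*bar(0)) for x in(-.056,.056)]
def mk(c):
    c["frame"]=c["frame"].copy()
    for p in proj(c,L): cv2.circle(c["frame"],tuple(int(round(v)) for v in p),1,(255,0,255),-1)
for k in(S,A,c): mk(k)
px=proj(S,[[*J,.06]])[0].astype(int); pa=proj(A,[[*J,.07]])[0].astype(int)
cv2.imwrite("pics/c9.png",np.vstack([np.hstack([crop(S,px[0]-80,px[1]-60,160,120),crop(A,pa[0]-60,pa[1]-50,128,96)]),np.hstack([crop(c,0,0,512,384),crop(S,0,0,512,384)])]))
E
```

```text
t 17.4 tcp [0.5943 0.003  0.2678] zang 0.1878 tilt [-0.0003 -0.0052  0.    ] F [-0.24  0.91 -1.31] M [0.06 0.03 0.02] open -0.0 q [ 0.39  0.26 -0.58  1.55  0.15  1.38 -0.01]
```

View pics/c9.png

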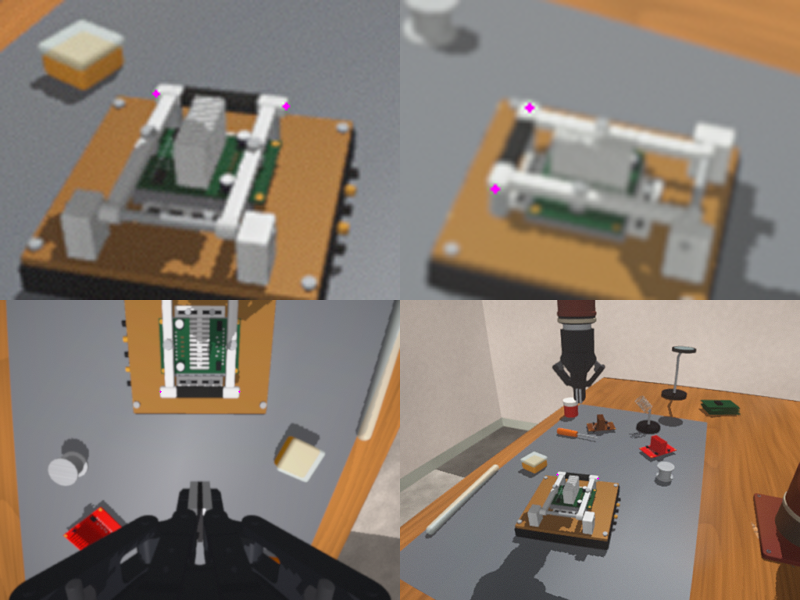

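```bash
python3 -c "
from workcell import ctrl
print(ctrl.close_job())"
```

```text
the job is handed in; nothing more can be done
None
```

The card is plugged into both sockets, the hold-down frame is shut over it, and the job is handed in. It took about 17.5 s of the allowed 72 s.

- **Card orientation:** I picked up the green card by its heat sink. The wrist picture showed 10 solder points in one pin row and 8 in the other. That told me which end was the long plug, and I matched it to the long slot.
- **Seating:** I pressed it in about 1 mm steps. The spring contacts resisted up to about 8 N, then eased to about 5 N. A firm stop followed at about 20 N, with the tool at 0.081 m, where I expected home to be. The tool tilt was 0.004 rad.
- **Frame:** I let go of the card and raised the arm clear while the frame was still open at about 1.9 rad. Then I swung the frame shut with closed fingertips, along its arc and then down onto its stop, pressing with at most about 18 N.
- **Last checks:** The final pictures showed the cross-bar ends where the shut position predicts, the card flat under the frame, and the bystanders apparently where they were. The arm was clear, with only about 1.6 N of noise on the force sensor.

**What didn't agree or wasn't measured:**
- My first estimate of the jig from the fixed cameras disagreed with the wrist camera by about 6.5 mm along jig y. I used the wrist measurement of the block and pillars, and the card went in without searching.
- I did not measure the plunger force on the board directly. I inferred it from the frame reaching its stop.

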